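# Wedge up the front of a relay terminal board and hold it

### The arm

A 6-joint arm with a two-finger parallel gripper is mounted at the origin on the work surface. World frame = base frame: x ahead of the robot, y to its left, z up, the work surface at z = 0. Lengths are in m, angles in rad, forces in N, time in s.
With the tool pointing down it reaches from about 0.325 to 0.925 m from the base axis. Payload 3.1 kg.
Tool frame: the origin (TCP) lies on the centre line of the jaws, within the pads' length; the fingertips stand 25 mm ahead of it and the grasp point (between the pads) lies 6 mm ahead of it; z points along the fingers, y is the line along which they close (so a half turn about z gives the same grasp; the last joint's range is limited). The gripper opens to 85 mm and grips with 20 to 120 N. Pads are 22 mm wide; open, the fingers measure 114 mm over their backs; the gripper's body (76 mm by 85 mm) begins 54 mm behind the grasp point. The pads swing forward as they close: fully open they stand 13 mm farther back than shut.
Start: joints at [-1.396, 0.217, 1.613, -0, 1.311, -0.112], TCP at [0.177, -0.599, 0.256] pointing down, gripper open.
Joint ranges: [-2.75, 2.75], [-0.78, 2.1], [0.31, 2.55], [-1.13, 4.27], [0.13, 2.63], [-2.58, 2.58]. Speed limits (rad/s): [2.79, 2.79, 3.14, 3.14, 3.14, 3.14].

### API

Orientations are given as a rotation vector (axis times angle).
In Python, from rig import sense, optics, env gives the robot as it stands.
- The arm moves only by the shell command python3 -m creep 'ROWS'. ROWS is a JSON object with one list for each field, all of the same length, 1 to 20, a row being the entries at one place: tx, ty, tz (the shift in units of 20 mm), wx, wy, wz (a rotation vector in units of 0.05 rad), aperture (the opening from 0.0 (shut) to 1.0 (fully open)); each row is the pose to reach, as a shift and turn from the pose commanded when the command began, along the tool's axes at that moment; what a row does not reach only later rows make up. A row lasts 1/10 s, in which the tool goes at most 0.05 m and 0.15 rad, less where a joint would pass 70% of its speed; a pose out of reach is approached as far as the arm can. The fingers move at their own pace and stop on an object; the grip force is fixed at half the most. Time passes only in rows, so rows that do not move let the fingers close. It prints the time, the measured TCP pose, the force, the opening and the grip force at its end. Input that does not fit is refused with a message, and nothing moves.
- sense(): the state, without advancing time (a new reading comes with each control period).
- optics.snapshot(name): name is "scene" or "top" or "wrist"; returns the picture (480x640x3 uint8, red, green, blue); there is no depth.
- optics.camera_info(name): a dict with "vertical_fov" (degrees; the focal length in pixels is half the picture's height over the tangent of half this angle, whatever the lens; pixels are square), "cx", "cy" (the principal point, pixels), "camera_from_world" (4x4, takes a point from world to camera coordinates); the wrist camera has in their place "mount" (4x4, takes a point from camera to tool coordinates, whose origin is the TCP and whose axes are the flange's). Camera axes: x right, y up, looking along -z (the intrinsics and any distortion apply to the point x, -y, -z); pixel columns grow to the right and rows downward; lengths in m; the calibration is good to about 2 mm. A picture is of the moment at which its call begins: read the wrist's pose just before it. camera_info takes no time and is no camera call.
- env.hand_in(): hands the job in; it is judged then, once.
The state is a dict: "time": time; "joints": joint angles; "dq": joint speeds; "joint_torque": joint torques, N m; "eef_pos": TCP position; "tool_rot": TCP orientation; "contact_force": force on the tool from outside, world axes, zero at the start; "torque": the same for the moment, N m; "gripper_width": opening from 0.0 (shut) to 1.0 (fully open); "finger_force": force on a finger pad.
Only numpy, scipy, OpenCV 4.12 (cv2) and the standard library are available. Lean on these libraries where they do the work, as an engineer would, in place of code of your own. Each camera call takes 0.05 s, during which the arm holds its last target. There are 200 camera calls.

### The job

The cream relay terminal board has to be raised a touch at the front for setting its level: pick up the steel wedge, lay it flat on the iron plate and push it thin end first, straight in under the middle of the board's front edge (the edge facing away from the stop bar) until both front feet just clear the plate by about 3 mm, 5 mm at the most. Finish while still gripping the wedge there: do not let go. Do not touch the board with the gripper, keep the board in its place on the plate, and leave the lens, the thumbwheel and the bushing where they are.

Things in the scene. Friction and masses are not known exactly. Their poses are not given: they have to be found in the camera images.
- plate: Dark iron plate bolted to the bench, 310 (x) x 240 (y) x 10 mm; position and yaw vary. Origin: centre of its underside; +x points from its bare front half (nearer the robot) to the board and the stop bar. The stop bar, 200 mm long, 22 mm above the plate, stands across its far end, front face at x = +137 mm; the board bears on it when pushed.
- plate_top (a point): Point at the centre of the plate's top face, 10 mm above the bench; axes as the plate.
- board: Loose cream terminal board, 150 (x) x 200 (y) mm, 0.7-0.95 kg, with brass studs and three relay cans, on four rubber feet 18 mm across, 10 mm high (x = +-63, y = +-85 mm); flat underside 10 mm, top 54 mm above the plate. Origin: under its centre at foot level; axes nearly the plate's; front edge x = -75 mm. Rear edge within 5 mm of the stop bar; the push slides it back there, then the front lifts.
- front_edge (a point): Middle of the lower front edge of the board's slab, where the wedge goes under; 10 mm above the plate while the board stands on its feet; axes as the board.
- foot_left (a point): Centre of the underside of the board's front foot on its +y side; at plate height while it stands.
- foot_right (a point): Centre of the underside of the board's front foot on its -y side; at plate height while it stands.
- wedge: Loose steel wedge 110 mm long (x), 0.25-0.45 kg, flat on the bench left or right of the plate. Origin: centre of its underside; thin end at x = +55 mm. Ramp 34 mm wide, 4 mm thick at the thin end, growing 0.18 mm per mm to 19.5 mm at x = -31 mm. Upright grip tab 24 x 24 mm, 48 mm high, at x = -55 to -31 mm. Pushing it in takes about 5 to 15 N, more if it is also pressed down.
- wedge_tip (a point): Middle of the lower edge of the wedge's thin end. The ramp meets the board when this is about 33 mm past the board's front edge; at about 52 mm past, that edge is raised 3.3 mm and the front feet 3 mm.
- wedge_grip (a point): Point on the axis of the wedge's grip tab, 36 mm above its underside: grip here from above across the wedge (y).
- lens: Bystander: loose heavy glass signal lens, 84 mm across, 28 mm high, flat side down; origin at the centre of its underside. It lies on the side of the plate where the wedge is not.
- thumbwheel: Bystander: loose knurled steel thumbwheel, 44 mm across with a small hub, 26 mm high, at the left; origin at the centre of its underside.
- bushing: Bystander: loose bronze bushing, a plain tube 38 mm across and 32 mm high, at the right; origin at the centre of its underside.
- funnel: Fixed: battered aluminium funnel bracketed over a small grey bin at the right end of the bench, 150 mm across, 200 mm high; origin at the centre of the bin's underside. Not used.

How it is judged:
On the way:
1. the gripped wedge lies flat on the plate with its thin end 5 mm or more under the middle of the board's front edge, the board still standing on its front feet (z of wedge_tip in the frame of plate_top between -0.002 and 0.002 m and angle between wedge's own z axis and vertical below 0.05 rad and y of wedge_tip in the frame of board between -0.03 and 0.03 m and angle between the x axis of wedge and the x axis of plate, either way round below 0.2 rad and contact force between the fingers and wedge above 2 N and x of wedge_tip in the frame of front_edge above 0.005 m and z of each of foot_left, foot_right in the frame of plate_top below 0.0008 m), for 0.05 s.
At the end, for the whole second after the job is handed in: Both front feet 1 to 5.5 mm above the plate, the board borne by the wedge and otherwise in place (15 mm, 0.06 rad), untouched by the gripper; wedge flat, over 20 mm in, within 30 mm of the middle and 0.2 rad of straight, at rest, still gripped; bystanders within 20 mm (z of foot_left in the frame of plate_top between 0.001 and 0.0055 m and z of foot_right in the frame of plate_top between 0.001 and 0.0055 m and z of wedge_tip in the frame of plate_top between -0.002 and 0.002 m and angle between wedge's own z axis and vertical below 0.05 rad and y of wedge_tip in the frame of board between -0.03 and 0.03 m and angle between the x axis of wedge and the x axis of plate, either way round below 0.2 rad and contact force between each of the arm, the fingers and board below 0.5 N and contact force between the fingers and wedge above 2 N and x of wedge_tip in the frame of front_edge above 0.02 m and contact force between wedge and board above 0.5 N and linear speed of each of board, wedge below 0.01 m/s and x of board in the frame of plate between 0.045 and 0.075 m and y of board in the frame of plate between -0.015 and 0.015 m and angle between the x axis of board and the x axis of plate, either way round below 0.06 rad and distance of each of lens, thumbwheel, bushing from where it was at the start of the episode below 0.02 m); the arm keeps its last pose, push and grip.
It fails at once if a front foot of the board is raised more than 5.5 mm (z of any of foot_left, foot_right in the frame of plate_top above 0.0055 m).
It fails at once if the gripper or arm presses on the board with more than 1 N (contact force between any of the arm, the fingers and board above 1 N).
It fails at once if the lens, thumbwheel or bushing is shifted more than 20 mm (distance of any of lens, thumbwheel, bushing from where it was at the start of the episode above 0.02 m).
It also fails if it takes over 48 s, if anything falls off the work surface, if the arm or the gripper's body presses on something with over 40 N, if the wrist force passes 120 N, or if a joint passes its speed limit or range.

## Working session

There is one attempt and no reset: what is moved stays moved. The work goes in short steps, Python scripts to look and compute and a shell command to move; the robot and the scene stay as the last step left them, time stands still between calls to the robot, and variables do not carry over. Pictures are saved under pics/ and viewed, at most 10 in all, crops included, and the job is handed in when it is done.

```bash
mkdir -p pics; ls
python3 - <<'E'
from rig import sense, optics, env
import cv2,numpy as np
np.set_printoptions(precision=4,suppress=True)
s=sense();print(s)
for n in("scene","top","wrist"):
    print(n,optics.camera_info(n))
for n in("scene","top"):
    cv2.imwrite(f"pics/{n}0.png",optics.snapshot(n)[:,:,::-1])
E
```

```text
pics
{'time': 0.0, 'joints': array([-1.3962,  0.2178,  1.615 , -0.    ,  1.3113, -0.1122]), 'dq': array([-0.0015,  0.0012, -0.0007, -0.0001, -0.0001, -0.001 ]), 'joint_torque': array([  0.0011, -39.6842, -30.385 ,  -0.    ,   0.0097,  -0.    ]), 'eef_pos': array([ 0.1767, -0.5987,  0.2549]), 'tool_rot': array([-3.1069, -0.4486,  0.0002]), 'contact_force': array([ 0.0473, -0.498 , -0.1875]), 'torque': array([-0.0445,  0.0009, -0.0385]), 'finger_force': 0.0, 'gripper_width': 1.0012556002759445}
scene {'vertical_fov': 44.78075034116591, 'cx': 318.73812209468707, 'cy': 243.86974173005996, 'camera_from_world': array([[-0.0122,  0.9998,  0.0145,  0.1268],
       [-0.5548, -0.0188,  0.8318,  0.2519],
       [ 0.8319,  0.0021,  0.5549, -1.7854],
       [ 0.    ,  0.    ,  0.    ,  1.    ]])}
top {'vertical_fov': 56.0919003641372, 'cx': 317.2565121225408, 'cy': 235.970533697175, 'camera_from_world': array([[-0.0208, -0.9997,  0.0102, -0.1173],
       [ 0.9957, -0.0198,  0.0903, -0.5586],
       [-0.09  ,  0.0121,  0.9959, -1.0971],
       [ 0.    ,  0.    ,  0.    ,  1.    ]])}
wrist {'vertical_fov': 64.89323937513967, 'cx': 316.8881824609645, 'cy': 244.50420216239948, 'mount': array([[ 0.0011,  0.9487,  0.3162,  0.0813],
       [ 1.    , -0.0011, -0.0002, -0.0015],
       [ 0.0001,  0.3162, -0.9487, -0.1168],
       [ 0.    ,  0.    ,  0.    ,  1.    ]])}
```

View pics/top0.png

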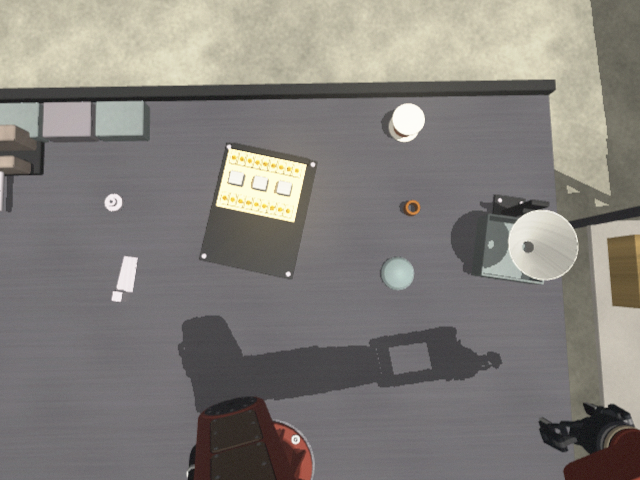

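View pics/scene0.png

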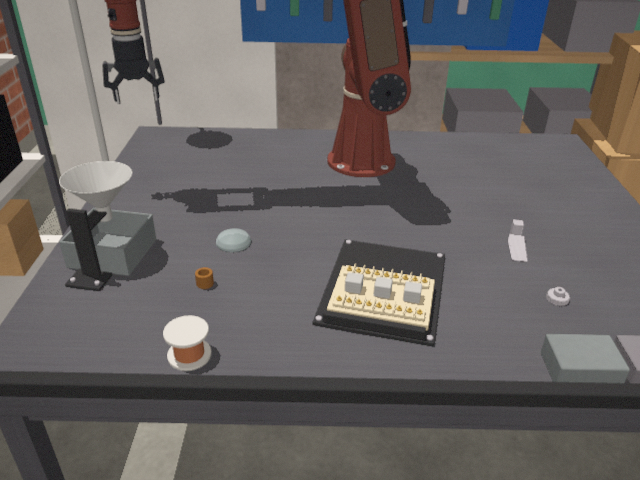

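Top view: wedge on the left, tab about (117,296), thin end about (130,258). The plate's bolts are at (229,146), (315,163), (289,273) and (204,256), and the board's front edge runs (217,208)-(296,221). The lens and bushing lie right, the thumbwheel at (113,202). The scene view agrees: wedge tab (517,226), thin end (518,260).

```bash
cat > h.py <<'E'
from rig import sense, optics, env
import cv2,numpy as np
from scipy.spatial.transform import Rotation as R
np.set_printoptions(precision=4,suppress=True)
def cam(n,st=None):
    i=optics.camera_info(n); f=240/np.tan(np.radians(i["vertical_fov"]/2))
    if n=="wrist":
        T=np.eye(4);T[:3,:3]=R.from_rotvec(st["tool_rot"]).as_matrix();T[:3,3]=st["eef_pos"]
        W=T@i["mount"]
    else: W=np.linalg.inv(i["camera_from_world"])
    return f,i["cx"],i["cy"],W
def ray(c,p):
    f,cx,cy,W=c
    d=W[:3,:3]@np.array([(p[0]-cx)/f,-(p[1]-cy)/f,-1]); return W[:3,3],d/np.linalg.norm(d)
def plane(c,p,z):
    o,d=ray(c,p); return o+d*(z-o[2])/d[2]
def tri(*cp):
    A=np.zeros((3,3));b=np.zeros(3);L=[ray(c,p) for c,p in cp]
    for o,d in L:
        M=np.eye(3)-np.outer(d,d);A+=M;b+=M@o
    x=np.linalg.solve(A,b); return x,[np.linalg.norm(np.cross(x-o,d)) for o,d in L]
def proj(c,X):
    f,cx,cy,W=c; q=np.linalg.inv(W)@np.append(X,1); return np.array([cx-f*q[0]/q[2],cy+f*q[1]/q[2]])
def totool(st,v): return R.from_rotvec(st["tool_rot"]).inv().apply(v)
E
python3 - <<'E'
from h import *
t=cam("top");s=cam("scene")
for n,a,b in [("tab",(117,296),(517,222)),("thin",(129.5,257.5),(518,259)),("bolt FL",(204,256),(440,255)),("FR",(289,273),(349,242)),("BL",(229,146),(430,337)),("BR",(315,163),(319,318)),("wheel",(113,200),(559,292)),("lens",(398,272),(233,240))]:
    print(n,*tri((t,a),(s,b)),plane(t,a,.012))
st=sense();Rm=R.from_rotvec(st["tool_rot"]).as_matrix();print(Rm)
E
```

```text
tab [0.4189 0.3566 0.0481] [np.float64(0.0007312746209497517), np.float64(0.0007312746209497824)] [0.4176 0.3713 0.012 ]
thin [0.5128 0.3439 0.005 ] [np.float64(0.0008780050046878742), np.float64(0.0008780050046877769)] [0.5126 0.342  0.012 ]
bolt FL [0.5128 0.1585 0.0114] [np.float64(0.0022140656660567357), np.float64(0.0022140656660567977)] [0.5126 0.1561 0.012 ]
FR [ 0.4658 -0.0526  0.012 ] [np.float64(0.0035712060977414633), np.float64(0.003571206097741475)] [ 0.4657 -0.0562  0.012 ]
BL [0.7933 0.0943 0.0135] [np.float64(0.0018622576266791686), np.float64(0.0018622576266791268)] [0.7935 0.0926 0.012 ]
BR [ 0.7446 -0.1222  0.014 ] [np.float64(0.004767516490861783), np.float64(0.0047675164908617665)] [ 0.7451 -0.127   0.012 ]
wheel [0.6576 0.3839 0.0222] [np.float64(0.002247740144144679), np.float64(0.002247740144144516)] [0.659 0.386 0.012]
lens [ 0.4624 -0.3284  0.0096] [np.float64(0.0016033149421531634), np.float64(0.0016033149421529312)] [ 0.4625 -0.3296  0.012 ]
[[ 0.9591  0.2829 -0.0004]
 [ 0.2829 -0.9591  0.0022]
 [ 0.0003 -0.0022 -1.    ]]
```

Units first: shifts go in units of 20 mm and turns go in units of 0.05 rad. So -0.044 m is -2.2, 0.536 m is 26.8, 0.511 rad is 10.22.

```bash
python3 -m creep '{"tx":[26.8, 26.8, 26.8, 26.8, 26.8, 26.8, 26.8, 26.8, 26.8, 26.8, 26.8, 26.8, 26.8, 26.8, 26.8, 26.8, 26.8, 26.8], "ty":[-24.9, -24.9, -24.9, -24.9, -24.9, -24.9, -24.9, -24.9, -24.9, -24.9, -24.9, -24.9, -24.9, -24.9, -24.9, -24.9, -24.9, -24.9], "tz":[-2.2, -2.2, -2.2, -2.2, -2.2, -2.2, -2.2, -2.2, -2.2, -2.2, -2.2, -2.2, -2.2, -2.2, -2.2, -2.2, -2.2, -2.2], "wx":[0, 0, 0, 0, 0, 0, 0, 0, 0, 0, 0, 0, 0, 0, 0, 0, 0, 0], "wy":[0, 0, 0, 0, 0, 0, 0, 0, 0, 0, 0, 0, 0, 0, 0, 0, 0, 0], "wz":[10.22, 10.22, 10.22, 10.22, 10.22, 10.22, 10.22, 10.22, 10.22, 10.22, 10.22, 10.22, 10.22, 10.22, 10.22, 10.22, 10.22, 10.22], "aperture":[1, 1, 1, 1, 1, 1, 1, 1, 1, 1, 1, 1, 1, 1, 1, 1, 1, 1]}'
python3 - <<'E'
from h import *
import pickle
st=sense();im=optics.snapshot("wrist");cv2.imwrite("pics/w1.png",im[:,:,::-1]);pickle.dump(st,open("w1.pkl","wb"))
print(st["eef_pos"],R.from_rotvec(st["tool_rot"]).as_matrix())
E
```

```text
time: 1.9
eef_pos: [0.5493, 0.029, 0.2997]
tool_rot: [3.121, -0.353, -0.002]
contact_force: [0.1, 0.7, 0.1]
gripper_width: 1.003
finger_force: 0.0
[0.5493 0.029  0.2997] [[ 0.9748 -0.2231 -0.0014]
 [-0.2231 -0.9748 -0.0005]
 [-0.0013  0.0008 -1.    ]]
```

View pics/w1.png

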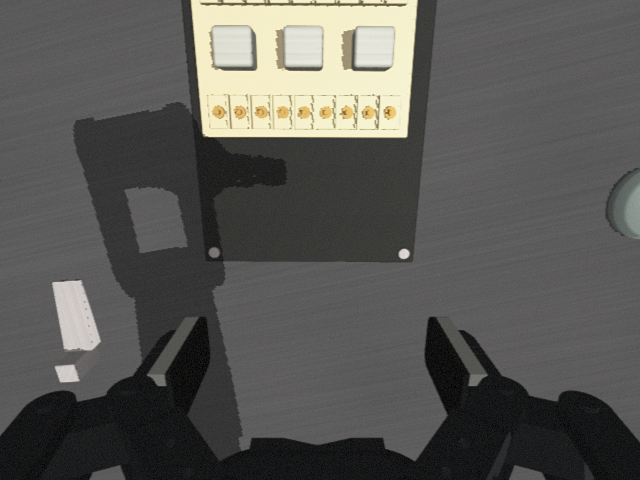

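Wrist view 1: board front-top edge runs (203,136)-(408,137), plate front corners are (207,261) and (413,262), bolts (214,253) and (404,254). The wedge's thin end is at (54,281)-(80,280) and its tab-top centre near (67,374).

Run:
```python
from h import *
import pickle
t=cam("top");s=cam("scene");w=cam("wrist",pickle.load(open("w1.pkl","rb")))
for n,a,b,c in [("tab",(117,296),(517,222),(67,374)),("thin",(129.5,257.5),(518,259),(67,280.5)),("bolt FL",(204,256),(440,255),(214,253)),("FR",(289,273),(349,242),(404,254))]:
    print(n,*tri((t,a),(w,c)),plane(w,c,.012))
fl=plane(w,(207,261),.01);fr=plane(w,(413,262),.01);print("plate corners",fl,fr,np.linalg.norm(fl-fr),np.arctan2(*(fr-fl)[:2])+np.pi)
for z in(.03,.045,.064):
    a=plane(w,(203,136),z);b=plane(w,(408,137),z);print("edge",z,a,b,np.linalg.norm(a-b),(a+b)/2)
```

```text
tab [0.4191 0.355  0.0505] [np.float64(0.00032951420519421306), np.float64(0.000329514205194189)] [0.3973 0.3914 0.012 ]
thin [ 0.5135  0.3484 -0.0036] [np.float64(0.00013542519056641676), np.float64(0.00013542519056653025)] [0.5179 0.336  0.012 ]
bolt FL [0.5128 0.1565 0.0146] [np.float64(0.0010573977635421974), np.float64(0.0010573977635421757)] [0.5123 0.1585 0.012 ]
FR [ 0.4646 -0.0541  0.0131] [np.float64(0.0023821235377990205), np.float64(0.002382123537799043)] [ 0.463  -0.0522  0.012 ]
plate corners [0.5042 0.1701 0.01  ] [ 0.4502 -0.0612  0.01  ] 0.23744757284464182 0.22939768943914896
edge 0.03 [0.6369 0.1251 0.03  ] [ 0.5911 -0.0716  0.03  ] 0.2019316013623117 [0.614  0.0267 0.03  ]
edge 0.045 [0.6365 0.1207 0.045 ] [ 0.5926 -0.0684  0.045 ] 0.1940931212985291 [0.6146 0.0262 0.045 ]
edge 0.064 [0.6361 0.1152 0.064 ] [ 0.5944 -0.0642  0.064 ] 0.18416437988440432 [0.6153 0.0255 0.064 ]
```

```bash
python3 -m creep '{"tx":[-8.5, -8.5, -8.5, -8.5, -8.5, -8.5, -8.5, -8.5, -8.5, -8.5, -8.5], "ty":[-14.65, -14.65, -14.65, -14.65, -14.65, -14.65, -14.65, -14.65, -14.65, -14.65, -14.65], "tz":[5, 5, 5, 5, 5, 5, 5, 5, 5, 5, 5], "wx":[0, 0, 0, 0, 0, 0, 0, 0, 0, 0, 0], "wy":[0, 0, 0, 0, 0, 0, 0, 0, 0, 0, 0], "wz":[-2, -2, -2, -2, -2, -2, -2, -2, -2, -2, -2], "aperture":[1, 1, 1, 1, 1, 1, 1, 1, 1, 1, 1]}'
python3 - <<'E'
from h import *
import pickle
st=sense();im=optics.snapshot("wrist");cv2.imwrite("pics/w2.png",im[:,:,::-1]);pickle.dump(st,open("w2.pkl","wb"))
print(st["eef_pos"],R.from_rotvec(st["tool_rot"]).as_matrix())
E
```

```text
time: 3.05
eef_pos: [0.4506, 0.3517, 0.201]
tool_rot: [-3.135, 0.199, -0.002]
contact_force: [-0.4, -0.3, 0.9]
gripper_width: 0.999
finger_force: 0.0
[0.4506 0.3517 0.201 ] [[ 0.992  -0.1265  0.0011]
 [-0.1265 -0.992   0.0002]
 [ 0.0011 -0.0004 -1.    ]]
```

View pics/w2.png

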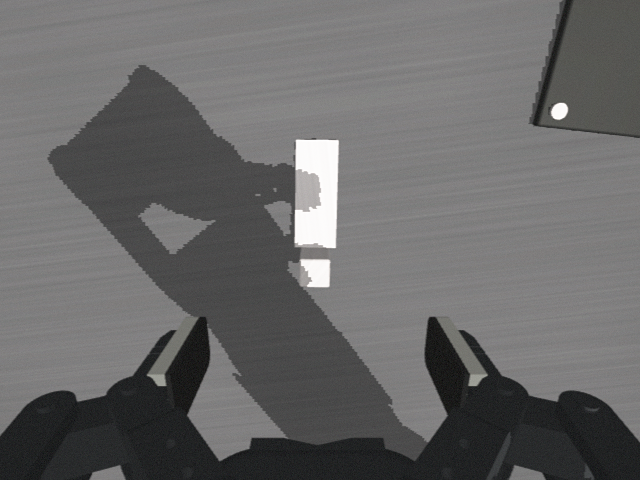

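Wrist view 2: thin end (296,140)-(339,140), ramp rear corners (295,246) and (336,247), tab top centred at (316,273.5).

Run:
```python
from h import *
import pickle
t=cam("top");st=pickle.load(open("w2.pkl","rb"));w=cam("wrist",st);w1=cam("wrist",pickle.load(open("w1.pkl","rb")))
print("tab",tri((t,(117,296)),(w,(316,273.5)),(w1,(67,374))),plane(w,(316,273.5),.048))
print("thin",tri((t,(129.5,257.5)),(w,(317.5,140)),(w1,(67,280.5))))
a,b=plane(w,(296,140),.004),plane(w,(339,140),.004)
c,d=plane(w,(295,246),.0195),plane(w,(336,247),.0195)
print(a,b,np.linalg.norm(a-b),c,d,np.linalg.norm(c-d))
tip=(a+b)/2;r=(c+d)/2;u=tip-r;u[2]=0;print("len",np.linalg.norm(u),"yaw",np.arctan2(u[1],u[0]));u/=np.linalg.norm(u)
g=tip-98e-3*u;print("tip",tip,"grip est",g)
```

```text
tab (array([0.4185, 0.357 , 0.0481]), [np.float64(0.0011910623917269793), np.float64(0.0007889528158839949), np.float64(0.000560751644889179)]) [0.4184 0.3578 0.048 ]
thin (array([0.5143, 0.3453, 0.001 ]), [np.float64(0.001528075876915015), np.float64(0.0009449536993441486), np.float64(0.0007269852600520428)])
[0.5171 0.3616 0.004 ] [0.5127 0.3274 0.004 ] 0.03450973002122391 [0.4334 0.3737 0.0195] [0.4282 0.3398 0.0195] 0.03422655585245498
len 0.0849980563591071 yaw -0.14499941000532618
tip [0.5149 0.3445 0.004 ] grip est [0.4179 0.3586 0.004 ]
```

Converted, 0.158 m is 7.9, 0.1 m is 5, 0.015 rad is 0.3.

```bash
python3 -m creep '{"tx":[-1.7, -1.7, -1.7, -1.7, -1.7, -1.7, -1.7, -1.7, -1.7, -1.7, -1.7, -1.7, -1.7, -1.7, -1.7, -1.7], "ty":[-0.1, -0.1, -0.1, -0.1, -0.1, -0.1, -0.1, -0.1, -0.1, -0.1, -0.1, -0.1, -0.1, -0.1, -0.1, -0.1], "tz":[2.5, 5, 6.5, 7.5, 7.9, 7.9, 7.9, 7.9, 7.9, 7.9, 7.9, 7.9, 7.9, 7.9, 7.9, 7.9], "wx":[0, 0, 0, 0, 0, 0, 0, 0, 0, 0, 0, 0, 0, 0, 0, 0], "wy":[0, 0, 0, 0, 0, 0, 0, 0, 0, 0, 0, 0, 0, 0, 0, 0], "wz":[0.3, 0.3, 0.3, 0.3, 0.3, 0.3, 0.3, 0.3, 0.3, 0.3, 0.3, 0.3, 0.3, 0.3, 0.3, 0.3], "aperture":[1, 1, 1, 1, 1, 1, 0, 0, 0, 0, 0, 0, 0, 0, 0, 0]}'
```

```text
time: 4.7
eef_pos: [0.4166, 0.3597, 0.0435]
tool_rot: [-3.134, 0.218, -0.002]
contact_force: [-1.2, -1.2, 6.2]
gripper_width: 0.266
finger_force: 59.9
```

```bash
python3 -m creep '{"tx":[0, 0, 6.15, 6.15, 6.15, 6.15, 6.15, 6.15, 6.15, 6.15, 6.15, 6.15, 6.15], "ty":[0, 0, 14.6, 14.6, 14.6, 14.6, 14.6, 14.6, 14.6, 14.6, 14.6, 14.6, 14.6], "tz":[-1.5, -3, -3, -3, -3, -3, -3, -3, -3, -3, -1.5, -1.5, -1.5], "wx":[0, 0, 0, 0, 0, 0, 0, 0, 0, 0, 0, 0, 0], "wy":[0, 0, 0, 0, 0, 0, 0, 0, 0, 0, 0, 0, 0], "wz":[0, 0, 1.8, 1.8, 1.8, 1.8, 1.8, 1.8, 1.8, 1.8, 1.8, 1.8, 1.8], "aperture":[0, 0, 0, 0, 0, 0, 0, 0, 0, 0, 0, 0, 0]}'
python3 - <<'E'
from h import *
import pickle
st=sense();im=optics.snapshot("wrist");pickle.dump(st,open("w3.pkl","wb"))
cv2.imwrite("pics/w3.png",im[:,:,::-1])
print(st["eef_pos"],R.from_rotvec(st["tool_rot"]).as_matrix(),st["contact_force"],st["torque"])
E
```

```text
time: 6.0
eef_pos: [0.495, 0.0542, 0.0708]
tool_rot: [3.121, -0.358, -0.008]
contact_force: [-1.2, 0.3, -3.3]
gripper_width: 0.264
finger_force: 60.7
[0.495  0.0542 0.0708] [[ 0.9741 -0.2261 -0.0049]
 [-0.2261 -0.9741  0.0005]
 [-0.0049  0.0006 -1.    ]] [-1.2095  0.2943 -3.3482] [ 0.0251  0.1235 -0.0085]
```

View pics/w3.png

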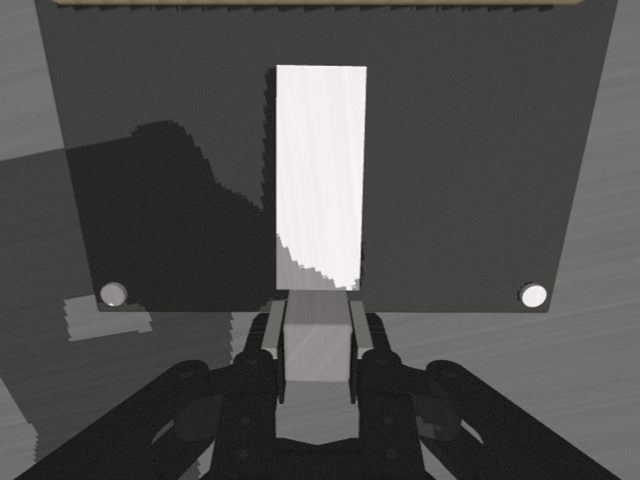

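Wrist view 3: wedge held straight, thin end (277,66)-(367,66), ramp rear (276,289)-(360,290). The board's lower front edge is about row 5, columns 55-585. Plate front corners are (99,310) and (549,313).

Run:
```python
from h import *
import pickle
st=pickle.load(open("w3.pkl","rb"));w=cam("wrist",st)
z0=st["eef_pos"][2]-.0435
a,b=plane(w,(277,66),z0+.004),plane(w,(367,66),z0+.004)
c,d=plane(w,(276,289),z0+.0195),plane(w,(360,290),z0+.0195)
tip=(a+b)/2;r=(c+d)/2;u=tip-r
print("wedge",np.linalg.norm(a-b),np.linalg.norm(c-d),np.linalg.norm(u[:2]),"yaw",np.arctan2(u[1],u[0]),tip, "tip-tcp",np.linalg.norm((tip-st["eef_pos"])[:2]))
p,q=plane(w,(99,310),.01),plane(w,(549,313),.01);m=(p+q)/2
v=(q-p)/np.linalg.norm(q-p);x=np.array([-v[1],v[0],0]);y=-v
print("plate",p,q,np.linalg.norm(p-q),"yaw",np.arctan2(x[1],x[0]))
cen=m+.155*x;e=plane(w,(320,5),.02);l=plane(w,(55,5),.02);rr=plane(w,(585,3),.02)
print("board edge plate x",(e-cen)@x,(l-cen)@x,(rr-cen)@x,"y",(l-cen)@y,(rr-cen)@y)
print("tip plate",(tip-cen)@x,(tip-cen)@y,"centre",cen,x)
```

```text
wedge 0.033836443977432205 0.03438892615906047 0.08506450419417197 yaw -0.24427752052118018 [0.5914 0.0312 0.0313] tip-tcp 0.09916587414369249
plate [0.5062 0.1706 0.01  ] [ 0.4509 -0.0603  0.01  ] 0.2374149509852321 yaw -0.2349154567872206
board edge plate x -0.016942981262353118 -0.017771902239608325 -0.015445843389213974 y 0.10588628874610852 -0.09804784421574203
tip plate -0.039623205226989956 0.00299475523598414 centre [0.6293 0.0191 0.01  ] [ 0.9725 -0.2328  0.    ]
```

```bash
python3 -m creep '{"tx":[0, 0, 0, 0, 0], "ty":[0, 0, 0, 0, 0], "tz":[0.6, 0.75, 0.85, 0.85, 0.85], "wx":[0, 0, 0, 0, 0], "wy":[0, 0, 0, 0, 0], "wz":[0, 0, 0, 0, 0], "aperture":[0, 0, 0, 0, 0]}'; python3 -c "
from h import *
s=sense();print(s['contact_force'],s['torque'],s['eef_pos'])"
```

```text
time: 6.55
eef_pos: [0.4975, 0.0532, 0.0555]
tool_rot: [-3.121, 0.359, -0.001]
contact_force: [0.4, 0.1, -4.6]
gripper_width: 0.271
finger_force: 60.7
[ 0.4059  0.1039 -4.5903] [0.0063 0.1431 0.0534] [0.4975 0.0532 0.0555]
```

```bash
python3 -m creep '{"tx":[0, 0], "ty":[0, 0], "tz":[0.05, 0.05], "wx":[0, 0], "wy":[0, 0], "wz":[0, 0], "aperture":[0, 0]}'; python3 -m creep '{"tx":[0, 0], "ty":[0, 0], "tz":[0.05, 0.05], "wx":[0, 0], "wy":[0, 0], "wz":[0, 0], "aperture":[0, 0]}'; python3 -m creep '{"tx":[0, 0], "ty":[0, 0], "tz":[0.035, 0.035], "wx":[0, 0], "wy":[0, 0], "wz":[0, 0], "aperture":[0, 0]}'
```

```text
time: 6.75
eef_pos: [0.4974, 0.0532, 0.0544]
tool_rot: [-3.121, 0.359, -0.001]
contact_force: [-0.3, -0.5, -4.0]
gripper_width: 0.268
finger_force: 60.7
time: 6.95
eef_pos: [0.4975, 0.0532, 0.0536]
tool_rot: [-3.121, 0.359, -0.001]
contact_force: [-1.0, 0.0, -2.9]
gripper_width: 0.27
finger_force: 61.1
time: 7.15
eef_pos: [0.4975, 0.0532, 0.0535]
tool_rot: [3.121, -0.359, 0.0]
contact_force: [-3.6, -0.6, 4.6]
gripper_width: 0.27
finger_force: 61.9
```

Converted, 0.038 m is 1.9, 0.036 m is 1.8.

```bash
python3 -m creep '{"tx":[0.3, 0.6, 0.9, 1.2, 1.4, 1.6, 1.8, 1.9, 1.9, 1.9], "ty":[0, 0, 0, 0, 0, 0, 0, 0, 0, 0], "tz":[0, 0, 0, 0, 0, 0, 0, 0, 0, 0], "wx":[0, 0, 0, 0, 0, 0, 0, 0, 0, 0], "wy":[0, 0, 0, 0, 0, 0, 0, 0, 0, 0], "wz":[0, 0, 0, 0, 0, 0, 0, 0, 0, 0], "aperture":[0, 0, 0, 0, 0, 0, 0, 0, 0, 0]}'
```

```text
time: 8.15
eef_pos: [0.5336, 0.0451, 0.0535]
tool_rot: [-3.121, 0.359, 0.004]
contact_force: [-7.0, 1.5, 8.2]
gripper_width: 0.27
finger_force: 62.3
```

```bash
python3 -m creep '{"tx":[0.2, 0.4, 0.4], "ty":[0, 0, 0], "tz":[0, 0, 0], "wx":[0, 0, 0], "wy":[0, 0, 0], "wz":[0, 0, 0], "aperture":[0, 0, 0]}'; for i in 1 2 3; do python3 -m creep '{"tx":[0.1, 0.2, 0.2], "ty":[0, 0, 0], "tz":[0, 0, 0], "wx":[0, 0, 0], "wy":[0, 0, 0], "wz":[0, 0, 0], "aperture":[0, 0, 0]}' | grep -E 'eef|contact'; done
```

```text
time: 8.45
eef_pos: [0.5422, 0.0431, 0.0535]
tool_rot: [-3.121, 0.359, 0.001]
contact_force: [-4.5, 1.7, 4.6]
gripper_width: 0.271
finger_force: 62.2
eef_pos: [0.545, 0.0424, 0.0535]
contact_force: [-7.1, 1.5, 9.0]
eef_pos: [0.549, 0.0415, 0.0535]
contact_force: [-7.3, 2.1, 9.1]
eef_pos: [0.5499, 0.0411, 0.0535]
contact_force: [-15.2, 3.0, 17.9]
```

```bash
for i in 1 2 3; do python3 -m creep '{"tx":[0.1, 0.2, 0.2, 0.2], "ty":[0, 0, 0, 0], "tz":[0, 0, 0, 0], "wx":[0, 0, 0, 0], "wy":[0, 0, 0, 0], "wz":[0, 0, 0, 0], "aperture":[0, 0, 0, 0]}' | grep -E 'eef|tool|contact|finger'; done
```

```text
eef_pos: [0.5513, 0.0407, 0.0534]
tool_rot: [-3.12, 0.359, 0.026]
contact_force: [-21.4, 3.6, 22.6]
finger_force: 64.2
eef_pos: [0.554, 0.0401, 0.0534]
tool_rot: [-3.12, 0.359, 0.031]
contact_force: [-23.3, 4.9, 26.5]
finger_force: 64.8
eef_pos: [0.5571, 0.0395, 0.0533]
tool_rot: [-3.12, 0.359, 0.034]
contact_force: [-26.5, 4.5, 27.8]
finger_force: 65.1
```

```bash
python3 -m creep '{"tx":[0, 0], "ty":[0, 0], "tz":[-0.06, -0.06], "wx":[0, 0], "wy":[0, 0], "wz":[0, 0], "aperture":[0, 0]}'
python3 - <<'E'
from h import *
s=sense();print(R.from_rotvec(s["tool_rot"]).as_matrix(),s["torque"],s["contact_force"])
x=np.array([.9725,-.2328,0]);print("tip plate x",(s["eef_pos"]-[.6293,.0191,0])@x+.099)
st=s;im=optics.snapshot("wrist");cv2.imwrite("pics/w4.png",im[:,:,::-1])
E
```

```text
time: 10.75
eef_pos: [0.5587, 0.0391, 0.0534]
tool_rot: [-3.12, 0.359, 0.026]
contact_force: [-18.1, 4.8, 15.1]
gripper_width: 0.27
finger_force: 63.5
[[ 0.9737 -0.227  -0.0165]
 [-0.227  -0.9739  0.0029]
 [-0.0167  0.0009 -0.9999]] [ 0.7325  2.6304 -0.0012] [-18.1438   4.7525  15.0613]
tip plate x 0.025726107112539143
```

View pics/w4.png

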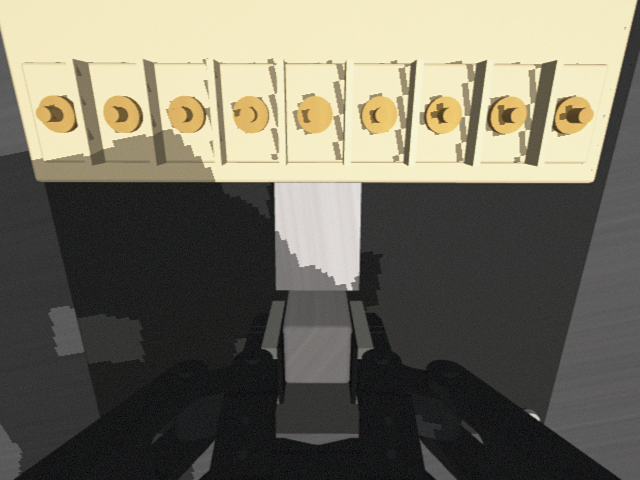

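```bash
for i in 1 2; do python3 -m creep '{"tx":[0.1, 0.2, 0.2], "ty":[0, 0, 0], "tz":[-0.01, -0.02, -0.02], "wx":[0, 0, 0], "wy":[0, 0, 0], "wz":[0, 0, 0], "aperture":[0, 0, 0]}' | grep -E 'eef|tool|contact|finger';  done
python3 - <<'E'
from h import *
s=sense()
x=np.array([.9725,-.2328,0]);print("tip plate x",(s["eef_pos"]-[.6293,.0191,0])@x+.099)
E
```

```text
eef_pos: [0.5627, 0.0382, 0.0534]
tool_rot: [-3.12, 0.359, 0.026]
contact_force: [-17.4, 3.8, 13.4]
finger_force: 63.1
eef_pos: [0.567, 0.0371, 0.0534]
tool_rot: [-3.12, 0.359, 0.024]
contact_force: [-13.4, 4.0, 9.5]
finger_force: 62.7
tip plate x 0.03424718900440095
```

```bash
python3 -m creep '{"tx":[0.1, 0.15, 0.15, 0.15], "ty":[0, 0, 0, 0], "tz":[-0.01, -0.015, -0.015, -0.015], "wx":[0, 0, 0, 0], "wy":[0, 0, 0, 0], "wz":[0, 0, 0, 0], "aperture":[0, 0, 0, 0]}'
python3 - <<'E'
from h import *
import pickle
s=sense();im=optics.snapshot("wrist");pickle.dump(s,open("w5.pkl","wb"))
x=np.array([.9725,-.2328,0]);print("tip plate x",(s["eef_pos"]-[.6293,.0191,0])@x+.099)
sc=optics.snapshot("scene");cr=cv2.resize(sc[230:345,310:455],(580,460),interpolation=cv2.INTER_CUBIC)
full=np.zeros((600,800,3),np.uint8);full[:360,:480]=cv2.resize(im,(480,360));full[:220,500:780]=cv2.resize(cr,(280,220))
cv2.imwrite("pics/w5.png",im[:,:,::-1])
E
```

```text
time: 11.8
eef_pos: [0.5698, 0.0364, 0.0534]
tool_rot: [-3.12, 0.359, 0.025]
contact_force: [-13.5, 3.3, 8.4]
gripper_width: 0.274
finger_force: 62.5
tip plate x 0.037128859609088356
```

View pics/w5.png

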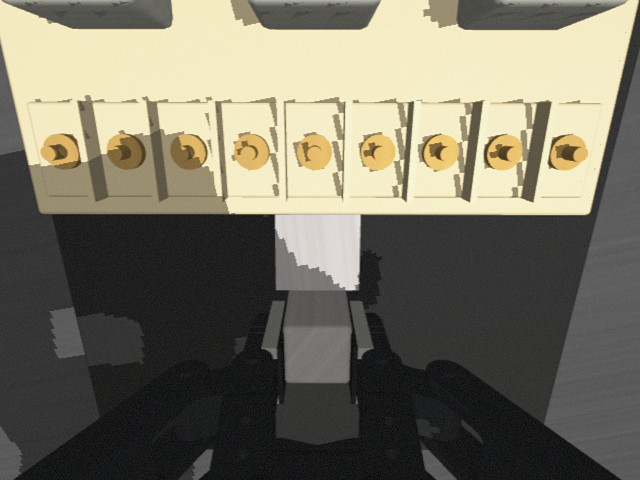

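Wrist view 5: the board's front-top edge is (40,213)-(590,214), square to the wedge. The ramp rear is at row 290, columns 276-359. I'll compute the insertion from it.

Run:
```python
from h import *
import pickle
s=pickle.load(open("w5.pkl","rb"));w=cam("wrist",s);x=np.array([.9725,-.2328,0]);y=np.array([.2328,.9725,0]);c=np.array([.6293,.0191,0])
for z in(.033,.036,.039):
    l,r=plane(w,(40,213),z),plane(w,(590,214),z);print(z,np.linalg.norm(l-r),"edge x",(l-c)@x,(r-c)@x,"y",(l-c)@y,(r-c)@y)
q=(plane(w,(276,290),.0295)+plane(w,(359,290),.0295))/2;print("ramp rear x",(q-c)@x,"tip",(q-c)@x+.086)
t=optics.snapshot("top")
```

```text
0.033 0.2040262631279934 edge x -0.015483323489428656 -0.01450797176319247 y 0.1071277667851442 -0.0968912774215611
0.036 0.19952394986695457 edge x -0.014688895751753722 -0.013735067426200731 y 0.10487274625863117 -0.09464414398929642
0.039 0.19502163660591576 edge x -0.013894468014078792 -0.012962163089209095 y 0.10261772573211814 -0.09239701055703178
ramp rear x -0.04811359284739428 tip 0.03788640715260571
```

```bash
python3 -m creep '{"tx":[0, 0, 0], "ty":[0, 0, 0], "tz":[0, 0, 0], "wx":[0, 0, 0], "wy":[0, 0, 0], "wz":[0, 0, 0], "aperture":[0, 0, 0]}' && python3 -c "
from h import *
s=sense();print(abs(s['dq']).max(),s['eef_pos']);print(env.hand_in())"
```

```text
time: 12.25
eef_pos: [0.5698, 0.0364, 0.0534]
tool_rot: [-3.12, 0.359, 0.025]
contact_force: [-14.3, 3.1, 8.6]
gripper_width: 0.268
finger_force: 62.5
0.0013605678500296908 [0.5698 0.0364 0.0534]
the job is handed in; nothing more can be done
None
```

I handed the job in at about 12 s with the wedge still gripped, about 50–52 mm in under the middle of the board's front edge; from that depth I estimate the front feet are up about 3 mm, which I did not measure directly, and no verdict came back.

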